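# Load the four nests of the repair line

### The arm

A 7-joint arm with a two-finger parallel gripper is mounted at the origin on a cart in front of the work surface, level with it; the furniture and walls round the work are solid. World frame = base frame: x ahead of the robot, y to its left, z up, the work surface at z = 0. Lengths are in m, angles in rad, forces in N, time in s.
With the tool pointing down it reaches from about 0.4 to 0.85 m from the base axis. Payload 10.4 kg.
Tool frame: the origin (TCP) lies on the front face of the gripper's body, between the roots of the fingers; the fingertips stand 70 mm ahead of it and the grasp point (between the pads) lies 51 mm ahead of it (grasp_offset is the distance from the TCP to the grasp point, in m); z points along the fingers, y is the direction in which the jaws open and shut (so a half turn about z gives the same grasp; the last joint's range is limited). The gripper opens to 87 mm and grips with 3 to 60 N. Pads are 19 mm wide; open, the fingers measure 117 mm over their backs; the gripper's body (75 mm by 190 mm) begins 51 mm behind the grasp point.
Start: joints at [-1.184, 0.332, -0.065, 1.46, 0.022, 1.35, -0.088], TCP at [0.249, 0.573, 0.292] pointing down, gripper open.
Joint ranges: [-2.6, 2.6], [-0.5, 2.12], [-1.47, 1.34], [0.16, 2.42], [-1.27, 4.41], [0.06, 2.06], [-2.6, 2.6]. Speed limits (rad/s): [2.22, 2.22, 2.79, 2.79, 3.14, 3.14, 3.14].

### API

Orientations are given as a unit quaternion [x, y, z, w].
In Python, from bench import * gives the robot as it stands. The module is installed in compiled form; this text tells all that it offers.
- The arm moves only by the tool arm_command, never from a script. Its argument "commands" is a list of rows, each a list of 3 entries, a list of its own where there are three numbers: the opening in per cent of the stroke, from 0 (shut) to 100 (fully open), then the shift along the tool's x, y, z in m, then the turn, a rotation vector about the tool's x, y, z in rad. A call has exactly 10 rows; each row is the pose to reach, as a shift and turn from the pose commanded when the call began, along the tool's axes at that moment; what a row does not reach only later rows make up. A row lasts 1/12 s, in which the tool goes at most 41.7 mm and 7.16 degrees, less where a joint would pass 70% of its speed; a pose out of reach is approached as far as the arm can. A call with a gripper value outside its range is refused whole. The fingers move at their own pace and stop on an object; "squeeze" is the grip in N (left out, the last holds). Time passes only in rows, so rows that repeat a pose let the fingers close, or fill a call up. It gives the time, the measured TCP pose, the force and the opening at its end, in the units of the state.
- read_state(): the state, without advancing time (a new reading comes with each control period).
- camera(name): name is "scene" or "top" or "wrist"; returns a dict with "pixels" (480x640x3 uint8, red, green, blue), "fx", "fy", "cx", "cy" (pixels), "dist_coeffs" ([k1, k2, p1, p2, k3] as OpenCV has them; the pictures are not rectified), "rvec" (rotation vector, rad) and "tvec" (3), from world to camera coordinates, as OpenCV has them; the wrist camera has in their place "mount" (4x4, takes a point from camera to tool coordinates, whose origin is the TCP and whose axes are the flange's). Camera axes: x right, y down, z forward; pixel columns grow to the right and rows downward; lengths in m; the calibration is good to about 2 mm. A picture is of the moment at which its call begins: read the wrist's pose just before it. There is no depth.
- close_job(): hands the job in, once; it reports no verdict.
The state is a dict: "time": time; "joint_positions": joint angles; "joint_vel": joint speeds; "joint_torque": joint torques, N m; "ee_pos": TCP position; "eef_rot": TCP orientation; "ft_force": force on the tool from outside, world axes, zero at the start; "torque": the same for the moment, N m; "width": finger opening in m.
Only numpy, scipy, OpenCV 4.12 (cv2) and the standard library are available. Lean on these libraries where they do the work, as an engineer would, in place of code of your own. Each camera call takes 0.05 s, during which the arm holds its last target.

### The job

Set the stopped line up for the next repair batch: put the battery pack, the date stamp, the label roll and the small bottle from the near end of the belt each into the nest on the belt whose raised lip matches its outline (shape and size), upright and flat on the nest floor inside the lip. Let go of everything, and leave the card terminals where they are.

Things in the scene. Friction and masses are not known exactly. Their poses are not given: they have to be found in the camera images.
- battery: battery pack, a flat dark rectangular block with a pale label on top, lying flat; 36 (its x) x 56 (its y) x 11 mm, 45 g; origin at the centre of its underside, z up. Grasp across the 36 mm width from above
- date_stamp: hand stamp standing upright: black rectangular foot 22 (its x) x 42 (its y) x 12 mm, and above it a round red knob handle at most 24 mm in diameter, top at 65 mm; 60 g; origin at the centre of its underside, z up. Grasp the knob, around 45 mm above the underside
- label_roll: roll of blank white labels, lying flat with its axis vertical; 50 mm diameter, 30 mm high, 60 g; origin at the centre of its underside, z up
- flux_bottle: small orange bottle with a black cap, standing upright on the belt nearer to the robot than the nests (a like one on the left bench is fixed scenery); body 30 mm diameter and 42 mm high, cap 20 mm diameter, 58 mm high in all, 50 g; origin at the centre of its underside, z up. Grasp the body
- battery_nest: fixed nest for the battery pack: grey plate 64 (its x) x 84 (its y) mm, 4 mm thick, with four aluminium L-shaped corner lips, 4 mm high above the plate, 5 mm wide, that enclose a rectangle 50 (its x) x 70 (its y) mm; between the corners the sides are open, 26 mm on the short sides and 42 mm on the long sides. Origin at the centre of its underside, on the belt; the nest floor is 4 mm above the origin, the lip's top 8 mm. The part's long side lies along the nest's y
- stamp_nest: fixed nest for the date stamp: the smaller of the two rectangular nests, grey plate 51 (its x) x 70 (its y) mm, 4 mm thick, with four aluminium L-shaped corner lips, 4 mm high above the plate, 5 mm wide, that enclose a rectangle 37 (its x) x 56 (its y) mm. Origin at the centre of its underside, on the belt; the nest floor is 4 mm above the origin, the lip's top 8 mm. The long side of the stamp's foot lies along the nest's y
- roll_nest: fixed nest for the label roll: the larger of the two round nests, round grey plate 78 mm in diameter, 4 mm thick, with a round aluminium lip, inner diameter 64 mm, 5 mm wide, 4 mm high above the plate. Origin at the centre of its underside, on the belt; the nest floor is 4 mm above the origin, the lip's top 8 mm
- bottle_nest: fixed nest for the small bottle: the smaller of the two round nests, round grey plate 58 mm in diameter, 4 mm thick, with a round aluminium lip, inner diameter 44 mm, 5 mm wide, 4 mm high above the plate. Origin at the centre of its underside, on the belt; the nest floor is 4 mm above the origin, the lip's top 8 mm
- terminal: bystander: white hand-held card terminal with a keypad, 146 (its x) x 75 x 28 mm, lying on the belt beyond the nests (a second one farther off is fixed); origin at the centre of its underside. Not to be moved
- post_foot (a point): foot of the fixed upright aluminium post of the gantry, 45 x 45 mm square and over 1.2 m tall, on the belt's right-hand rail; the point is the centre of its foot. An obstacle: arm and gripper must keep clear of it, so draw the arm in close to the robot's base before swinging past it
Mind the look-alikes: they are no part of the job. There is more than one size of the label_roll; the job needs the largest. What is shaped like the battery but turquoise is not meant.

How it is judged:
At the end, for the whole second after the job is handed in: Each part rests in its own nest, still: centre within 12 mm of the nest centre, underside within 2.5 mm of the nest floor (not on the lip), upright within 0.08 rad; battery and stamp long side along the nest (0.6 rad, either way). Terminal not moved over 20 mm (horizontal distance between battery and battery_nest below 0.012 m and z of battery in the frame of battery_nest between 0.002 and 0.0065 m and angle between each of battery, date_stamp, label_roll, flux_bottle's own z axis and vertical below 0.08 rad and linear speed of each of battery, date_stamp, label_roll, flux_bottle below 0.02 m/s and angular speed of each of battery, date_stamp, label_roll, flux_bottle below 0.2 rad/s and angle between the y axis of battery and the y axis of battery_nest, either way round below 0.6 rad and horizontal distance between date_stamp and stamp_nest below 0.012 m and z of date_stamp in the frame of stamp_nest between 0.002 and 0.0065 m and angle between the y axis of date_stamp and the y axis of stamp_nest, either way round below 0.6 rad and horizontal distance between label_roll and roll_nest below 0.012 m and z of label_roll in the frame of roll_nest between 0.002 and 0.0065 m and horizontal distance between flux_bottle and bottle_nest below 0.012 m and z of flux_bottle in the frame of bottle_nest between 0.002 and 0.0065 m); the robot touches nothing.
It fails at once if the card terminal is moved by more than 20 mm (distance of terminal from where it was at the start of the episode above 0.02 m).
It also fails if it takes over 96 s, if anything falls off the work surface, if the arm or the gripper's body presses on something with over 40 N, if the wrist force passes 120 N, or if a joint passes its speed limit or range.

## Working session

There is one attempt and no reset: what is moved stays moved. The work goes in short steps, Python scripts to look and compute and a tool call to move; the robot and the scene stay as the last step left them, time stands still between calls to the robot, and variables do not carry over. Pictures are saved under pics/ and viewed, and the job is handed in when it is done.

Besides the shell and the picture viewer there is one more tool, called after ">>>" as a command line: name --argument value ..., lists and objects as JSON in quotes. arm_command: Moves the arm, as the interface text tells. Its arguments: {"type":"object","properties":{"commands":{"type":"array","items":{"type":"array"}},"squeeze":{"type":"number"}},"required":["commands"]}

```bash
mkdir -p pics; cat > h.py <<'E'
from bench import *
import numpy as np, cv2
from scipy.spatial.transform import Rotation as R
def cam(name):
    s=read_state(); c=camera(name); c['s']=s
    c['K']=np.array([[c['fx'],0,c['cx']],[0,c['fy'],c['cy']],[0,0,1.]]); c['d']=np.array(c['dist_coeffs'],float)
    if 'mount' in c:
        T=np.eye(4);T[:3,:3]=R.from_quat(s['eef_rot']).as_matrix();T[:3,3]=s['ee_pos']
        M=T@np.array(c['mount']); c['Rwc']=M[:3,:3]; c['o']=M[:3,3]
    else:
        Rm=cv2.Rodrigues(np.array(c['rvec'],float))[0]; c['Rwc']=Rm.T; c['o']=-Rm.T@np.array(c['tvec'],float).ravel()
    return c
def toplane(c,uv,z):
    p=cv2.undistortPoints(np.array(uv,float).reshape(-1,1,2),c['K'],c['d']).reshape(-1,2)
    d=np.c_[p,np.ones(len(p))]@c['Rwc'].T
    t=(z-c['o'][2])/d[:,2]
    return c['o']+d*t[:,None]
def proj(c,P):
    P=(np.array(P,float).reshape(-1,3)-c['o'])@c['Rwc']
    return cv2.projectPoints(P,np.zeros(3),np.zeros(3),c['K'],c['d'])[0].reshape(-1,2)
def save(c,n): cv2.imwrite('pics/'+n+'.png',c['pixels'][:,:,::-1])
E
python3 - <<'E'
from h import *
import pickle
for n in ['scene','top','wrist']:
    c=cam(n);save(c,n+'0');print(n,c['o'],c['Rwc'][:,2],c['fx']); pickle.dump(c,open(n+'0.pkl','wb'))
s=read_state();print(s)
E
```

```text
scene [ 0.05477882 -0.33543689  0.7827787 ] [ 0.55658678  0.33913748 -0.75841738] 590.675975079665
top [0.51887446 0.0092954  0.87701453] [ 0.10558782 -0.01820962 -0.99424324] 489.84900843500543
wrist [0.17699096 0.60430766 0.38399718] [ 0.26022859 -0.11288624 -0.95892532] 421.8985209397005
{'time': 0.15, 'joint_positions': array([-1.18359796,  0.33273183, -0.0646958 ,  1.46073306,  0.02161614,
        1.3499055 , -0.08853008]), 'joint_vel': array([-7.21872013e-04, -1.64770460e-03,  3.91054937e-04, -1.62884376e-03,
        2.84315596e-05,  6.69225710e-04,  1.65191277e-03]), 'joint_torque': array([-7.05400071e-04, -6.23636484e+01,  2.35619175e-02, -3.90140676e+01,
       -6.14097272e-02,  3.72917263e-02,  1.29890236e-04]), 'ee_pos': array([0.24893358, 0.57305306, 0.29164079]), 'eef_rot': array([ 2.03475232e-01,  9.79079944e-01, -5.35163330e-04, -7.89068657e-05]), 'ft_force': array([ 0.49813326,  0.62230184, -0.77418873]), 'torque': array([-0.01714021,  0.03341323,  0.01517317]), 'width': 0.08706964269286313}
```

View pics/scene0.png

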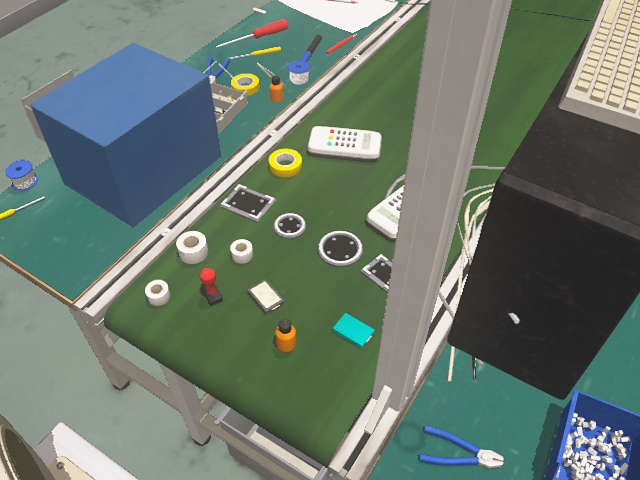

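View pics/top0.png

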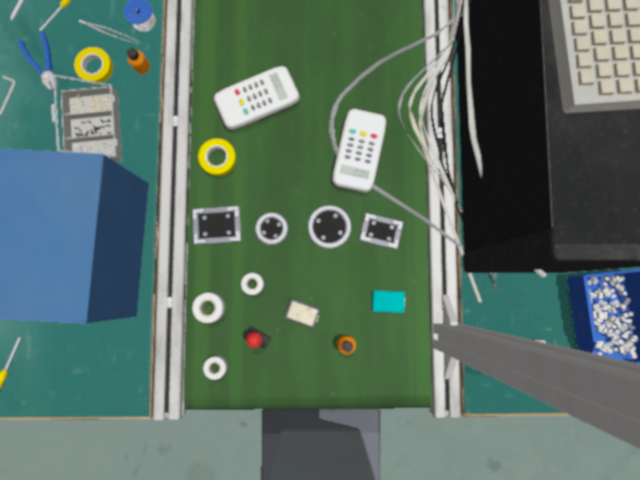

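View pics/wrist0.png

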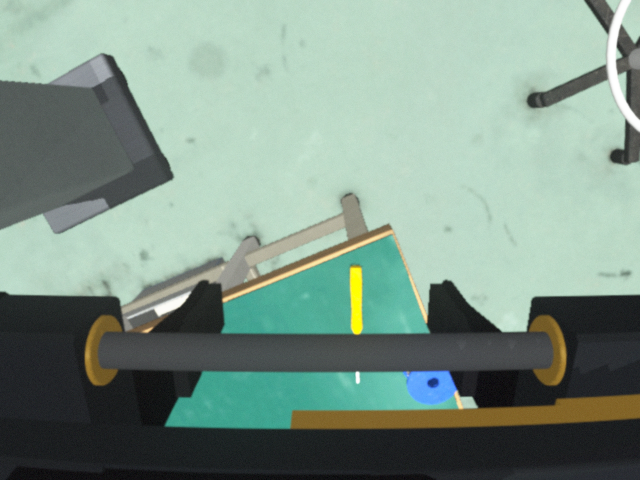

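The top view shows these things:
- **Rolls:** three white ones, at (208,307), (252,284) and (214,368). The first looks largest.
- **Battery:** at (302,313), with a pale label. The turquoise look-alike is at (389,301).
- **Stamp and bottle:** stamp at (256,340), bottle at (347,345).
- **Nests:** large rectangle (217,225), small round (271,228), large round (329,227), small rectangle (382,231).

I'll measure each of them and confirm with enlarged crops.

```bash
cat > m.py <<'E'
from h import *
import pickle
c=pickle.load(open('top0.pkl','rb'));im=c['pixels'];hsv=cv2.cvtColor(im,cv2.COLOR_RGB2HSV)
H,S,V=[hsv[:,:,i].astype(int) for i in range(3)]
big=cv2.resize(im[195:395,185:415],None,fx=3.4,fy=2.9*1.0,interpolation=cv2.INTER_CUBIC);cv2.imwrite('pics/top_crop.png',big[:,:,::-1])
# not green belt
green=((H>40)&(H<75)&(S>80)).astype(np.uint8)
m=(1-green)*255
m[:, :191]=0;m[:,428:]=0;m[:190]=0;m[395:]=0
m=cv2.morphologyEx(m,cv2.MORPH_CLOSE,np.ones((3,3)))
cs,_=cv2.findContours(m,cv2.RETR_EXTERNAL,cv2.CHAIN_APPROX_NONE)
for k in cs:
    if cv2.contourArea(k)<80: continue
    (u,v),wh,a=cv2.minAreaRect(k)
    for z in (0.006,):
        P=toplane(c,k.reshape(-1,2),z)[:,:2].astype(np.float32)
        r=cv2.minAreaRect(P*1000)
        print('px',round(u),round(v),'ctr',np.round(r[0],1),'size',np.round(r[1],1),'ang',round(r[2],1), 'hsv',np.round(cv2.mean(hsv,cv2.drawContours(np.zeros(m.shape,np.uint8),[k],-1,255,-1))[:3]))
E
python3 m.py
```

```text
px 215 367 ctr [389.3 188. ] size [41.8 45.6] ang 45.1 hsv [ 43.  24. 175.]
px 346 344 ctr [427.  -39.7] size [35.1 36.2] ang 89.8 hsv [ 18. 153. 131.]
px 255 340 ctr [435.6 118.8] size [43.7 33.6] ang 60.6 hsv [ 16. 117. 126.]
px 302 313 ctr [481.5  37.1] size [60.4 39.7] ang 70.1 hsv [ 32.  33. 180.]
px 208 307 ctr [492.5 202.5] size [56.  59.5] ang 1.1 hsv [ 44.  27. 180.]
px 388 302 ctr [ 501.7 -115.3] size [58.6 40.3] ang 89.0 hsv [ 89. 234. 176.]
px 252 283 ctr [534.4 126. ] size [42.4 42.3] ang 0.7 hsv [ 46.  25. 178.]
px 381 231 ctr [ 627.9 -103.6] size [75.4 56.4] ang 76.4 hsv [ 88.  15. 131.]
px 271 228 ctr [632.5  93.5] size [61.4 60.8] ang 0.4 hsv [ 89.  14. 135.]
px 216 225 ctr [638.2 191.3] size [69.2 88.6] ang 3.8 hsv [ 79.  14. 114.]
px 329 227 ctr [636.  -10.2] size [81.9 81.7] ang 63.3 hsv [ 78.  12. 120.]
px 388 211 ctr [ 665.5 -115.8] size [143.5  76.8] ang 88.7 hsv [ 58.  32. 125.]
```

View pics/top_crop.png

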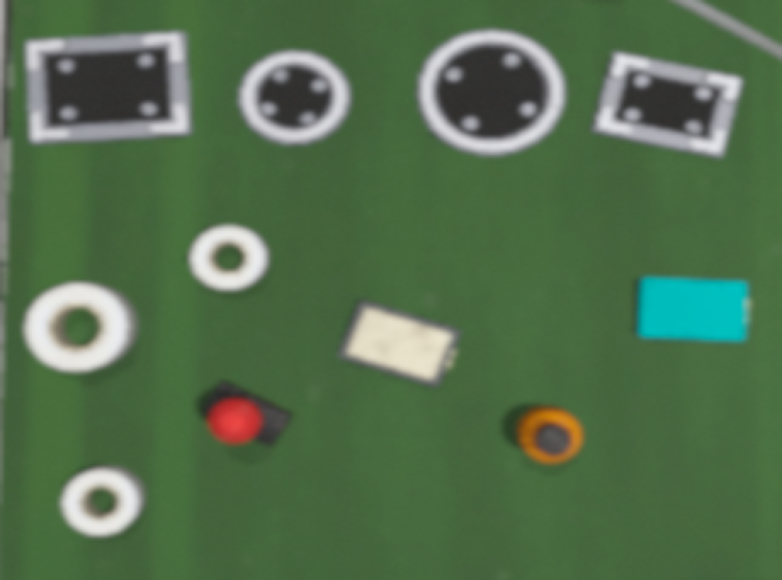

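The largest roll is clearly the one at (208,307): about 55 mm measured against 40 mm for the other two. It fits the 50 mm roll. Next I'll refine each pose at its true height, cross-check with the scene camera, and measure the obstacles.

```bash
cat > m2.py <<'E'
from h import *
import pickle
C={n:pickle.load(open(n+'0.pkl','rb')) for n in('top','scene')}
def ray(c,uv):
    p=cv2.undistortPoints(np.array(uv,float).reshape(-1,1,2),c['K'],c['d']).reshape(-1,2)
    d=np.r_[p[0],1]@c['Rwc'].T; return c['o'],d/np.linalg.norm(d)
def tri(a,b):
    o1,d1=ray(C['top'],a);o2,d2=ray(C['scene'],b)
    t=np.linalg.lstsq(np.c_[d1,-d2],o2-o1,rcond=None)[0]
    p,q=o1+t[0]*d1,o2+t[1]*d2
    return np.round((p+q)/2,4),round(np.linalg.norm(p-q),4)
def comps(n,mask,roi,amin=20):
    m=np.zeros(mask.shape,np.uint8);u0,v0,u1,v1=roi;m[v0:v1,u0:u1]=mask[v0:v1,u0:u1]*255
    cs,_=cv2.findContours(m,cv2.RETR_EXTERNAL,cv2.CHAIN_APPROX_NONE)
    return sorted([k for k in cs if cv2.contourArea(k)>amin],key=cv2.contourArea,reverse=True)
def hs(n): return [x.astype(int) for x in cv2.split(cv2.cvtColor(C[n]['pixels'],cv2.COLOR_RGB2HSV))]
roi={'top':dict(nb=(190,200,245,246),nc=(252,208,292,248),nr=(304,202,355,250),ns=(358,210,407,251),roll=(190,288,228,328),bat=(280,295,324,330),red=(235,322,275,352),bot=(330,328,362,362)),
'scene':dict(nb=(215,180,280,225),nc=(270,208,310,240),nr=(314,226,367,270),roll=(172,228,211,266),bat=(245,275,288,315),red=(196,262,222,292),bot=(270,315,302,355))}
for n in C:
    H,S,V=hs(n)
    white=(V>130)&(S<60)
    for k,z in (('nb',.008),('nc',.008),('nr',.008),('ns',.008),('roll',.03),('bat',.011)):
        if k not in roi[n]: continue
        mk=white if k!='bat' else ~((H>40)&(H<85)&(S>70))
        cc=np.vstack(comps(n,mk,roi[n][k],8)) if k!='bat' else comps(n,mk,roi[n][k])[0]
        P=toplane(C[n],cc.reshape(-1,2),z)[:,:2]*1000
        r=cv2.minAreaRect(P.astype(np.float32))
        (cx,cy),rad=cv2.minEnclosingCircle(P.astype(np.float32))
        print(n,k,'rect',np.round(r[0],1),np.round(r[1],1),round(r[2],1),'circ',round(cx,1),round(cy,1),'dia',round(2*rad,1))
    red=((H<8)|(H>172))&(S>150)&(V>80)
    k=comps(n,red,roi[n]['red'])[0];e=cv2.minEnclosingCircle(k);print(n,'red',e, toplane(C[n],[e[0]],.05))
    org=(H>8)&(H<22)&(S>150)&(V>60)
    k=comps(n,org,roi[n]['bot'])[0];e=cv2.minEnclosingCircle(k);print(n,'orange',e,toplane(C[n],[e[0]],.042))
    blk=(V<95)&(S<110)
    for k in comps(n,blk,roi[n]['bot'],15)[:3]:
        e=cv2.minEnclosingCircle(k);print(n,'cap',e,toplane(C[n],[e[0]],.058))
print('box top',tri((92,320),(122,137)),'box bot',tri((136,321),(133,220)))
E
python3 m2.py
python3 - <<'E'
import cv2,numpy as np
im=cv2.imread('pics/scene0.png')
cv2.imwrite('pics/sc1.png',cv2.resize(im[220:370,140:340],None,fx=4,fy=4,interpolation=cv2.INTER_CUBIC))
cv2.imwrite('pics/sc2.png',cv2.resize(cv2.imread('pics/top0.png')[130:400,0:200],None,fx=2.2,fy=2.2,interpolation=cv2.INTER_CUBIC))
E
```

```text
top nb rect [638.8 191. ] [64.9 84.7] 3.9 circ 638.4 190.9 dia 102.0
top nc rect [632.3  93.3] [56.  55.6] 45.5 circ 632.2 93.2 dia 58.4
top nr rect [635.6 -10.7] [77.5 76.4] 44.9 circ 635.5 -10.5 dia 78.7
top ns rect [ 628.  -103.8] [70.5 51.8] 76.4 circ 627.9 -104.3 dia 83.6
top roll rect [492.5 198. ] [52.6 52.8] 1.2 circ 492.7 198.2 dia 54.8
top bat rect [481.7  37. ] [59.  38.8] 70.2 circ 481.9 37.5 dia 64.8
top red ((253.6842041015625, 339.47369384765625), 7.824357986450195) [[0.44028678 0.11599743 0.05      ]]
top orange ((346.0, 344.5), 10.062405586242676) [[ 0.43073099 -0.03763227  0.042     ]]
top cap ((346.72222900390625, 345.9166564941406), 4.278682708740234) [[ 0.43012199 -0.03790981  0.058     ]]
top cap ((338.5, 341.5), 7.905794143676758) [[ 0.43732431 -0.02440037  0.058     ]]
scene nb rect [632.7 183.7] [ 68.2 155.1] 0.9 circ 636.1 183.0 dia 158.6
scene nc rect [627.   89.7] [55.5 55.4] 32.5 circ 626.3 89.7 dia 59.2
scene nr rect [627.  -19.2] [85.2 78.9] 32.5 circ 627.7 -26.0 dia 103.1
scene roll rect [486.7 195.3] [92.2 52.4] 59.8 circ 481.2 199.1 dia 93.8
scene bat rect [474.8  32.9] [60.5 39.8] 70.3 circ 476.2 32.7 dia 67.6
scene red ((209.5, 279.5), 12.349188804626465) [[0.43271533 0.10611177 0.05      ]]
scene orange ((285.8545837402344, 337.4639892578125), 13.896760940551758) [[ 0.41413051 -0.0504905   0.042     ]]
scene cap ((284.69049072265625, 325.3571472167969), 7.167119979858398) [[ 0.42231078 -0.04366355  0.058     ]]
scene cap ((285.5, 352.0), 5.590270042419434) [[ 0.38651194 -0.06966053  0.058     ]]
box top (array([0.4861, 0.3042, 0.2121]), np.float64(0.0143)) box bot (array([0.471 , 0.3169, 0.0302]), np.float64(0.0038))
```

View pics/sc1.png

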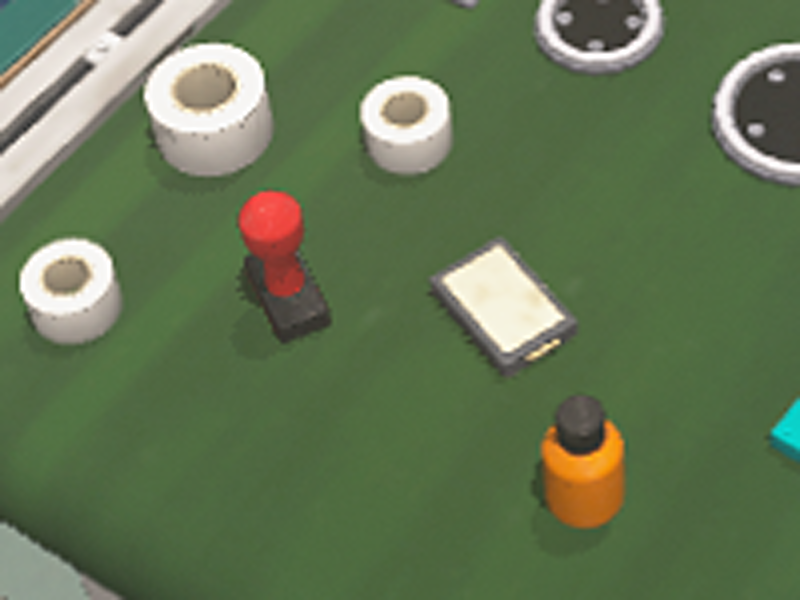

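View pics/sc2.png

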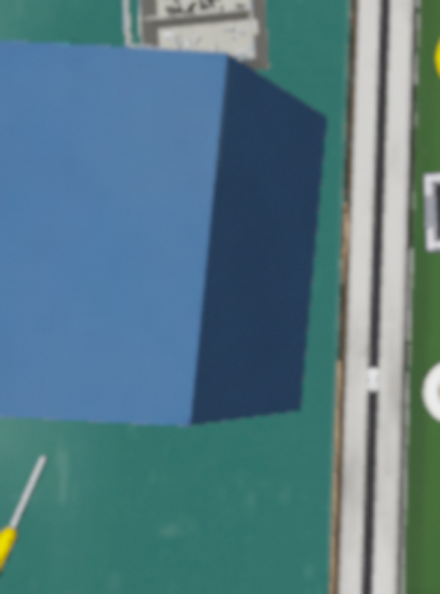

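The scene camera places things about 6 mm off from the top camera, in a consistent direction. A wrist view over the parts will settle it. The box corner nearest the arm is at about (0.48, 0.31), roughly 0.21 m tall, so I'll pass in front of it.

```bash
cat > go.py <<'E'
from h import *
import sys
# usage: go.py x y z yawdeg  -> shift & turn in tool axes from measured pose
def rot(deg):
    a=np.radians(deg);return np.array([[-np.sin(a),np.cos(a),0],[np.cos(a),np.sin(a),0],[0,0,-1.]]).T
x,y,z,w=map(float,sys.argv[1:5]); s=read_state();R0=R.from_quat(s['eef_rot']).as_matrix()
yaw=np.degrees(np.arctan2(R0[1,1],R0[0,1]))
while w-yaw>90:w-=180
while w-yaw<-90:w+=180
print('t',s['time'],'pos',np.round(s['ee_pos'],4),'yaw',round(yaw,2),'w',round(s['width'],4),'j',np.round(s['joint_positions'],2))
print('shift',np.round(R0.T@(np.array([x,y,z])-s['ee_pos']),4),'turn',np.round(R.from_matrix(R0.T@rot(w)).as_rotvec(),4))
E
python3 go.py 0.42 0.10 0.32 0
python3 - <<'E'
from h import *
import pickle
t=pickle.load(open('top0.pkl','rb'))
print('post foot?',toplane(t,[[433,325],[433,345],[445,340],[447,298]],0.02))
print('terminal near',toplane(t,[[335,184],[372,191]],0.0),toplane(t,[[335,184],[372,191]],0.028))
print('rail left',toplane(t,[[185,300]],0.02))
E
```

```text
t 0.15 pos [0.2489 0.5731 0.2916] yaw 66.52 w 0.0871 j [-1.18  0.33 -0.06  1.46  0.02  1.35 -0.09]
shift [-0.3454 -0.3658 -0.0279] turn [-9.000e-04  7.000e-04  1.161e+00]
post foot? [[ 0.46111651 -0.19017293  0.02      ]
 [ 0.42697527 -0.18935575  0.02      ]
 [ 0.43540118 -0.210428    0.02      ]
 [ 0.50760304 -0.21585968  0.02      ]]
terminal near [[ 0.7141842  -0.02154523  0.        ]
 [ 0.70136205 -0.08899664  0.        ]] [[ 0.70794864 -0.0205606   0.028     ]
 [ 0.69553586 -0.08585852  0.028     ]]
rail left [[0.50497531 0.2393203  0.02      ]]
```

>>> arm_command --commands '[[60,[-0.02,-0.02,-0.02],[0,0,0.06]],[60,[-0.045,-0.05,-0.03],[0,0,0.15]],[60,[-0.07,-0.08,-0.03],[0,0,0.25]],[60,[-0.1,-0.11,-0.03],[0,0,0.35]],[60,[-0.125,-0.135,-0.03],[0,0,0.45]],[60,[-0.15,-0.16,-0.03],[0,0,0.55]],[60,[-0.18,-0.19,-0.03],[0,0,0.65]],[60,[-0.205,-0.22,-0.03],[0,0,0.75]],[60,[-0.23,-0.25,-0.03],[0,0,0.85]],[60,[-0.25,-0.27,-0.03],[0,0,0.93]]]'

```text
time: 0.98
ee_pos: [0.3712, 0.2226, 0.3222]
eef_rot: [0.624, 0.782, 0.0, -0.0]
ft_force: [1.6, 1.0, -0.1]
width: 0.0526
```

```bash
python3 go.py 0.42 0.10 0.32 0
```

```text
t 0.9833 pos [0.3712 0.2226 0.3222] yaw 12.8 w 0.0526 j [-0.87 -0.13  0.21  1.9   0.03  1.37 -0.45]
shift [-0.1304  0.0204  0.0022] turn [-1.000e-04 -1.000e-04  2.235e-01]
```

>>> arm_command --commands '[[60,[-0.02,0.003,0.002],[0,0,0.05]],[60,[-0.05,0.007,0.002],[0,0,0.1]],[60,[-0.08,0.012,0.002],[0,0,0.15]],[60,[-0.105,0.016,0.002],[0,0,0.2]],[60,[-0.12,0.02,0.002],[0,0,0.22]],[60,[-0.13,0.02,0.002],[0,0,0.2235]],[60,[-0.13,0.02,0.002],[0,0,0.2235]],[60,[-0.13,0.02,0.002],[0,0,0.2235]],[60,[-0.13,0.02,0.002],[0,0,0.2235]],[60,[-0.13,0.02,0.002],[0,0,0.2235]]]'

```text
time: 1.82
ee_pos: [0.4196, 0.1054, 0.3201]
eef_rot: [0.703, 0.711, -0.0, -0.0]
ft_force: [-0.3, 0.2, -0.4]
width: 0.0524
```

```bash
python3 - <<'E'
from h import *
import pickle
c=cam('wrist');save(c,'wrist1');pickle.dump(c,open('wrist1.pkl','wb'));print(c['s']['ee_pos'],c['s']['time'])
E
```

```text
[0.4195779  0.10544349 0.32013596] 1.8167
```

View pics/wrist1.png

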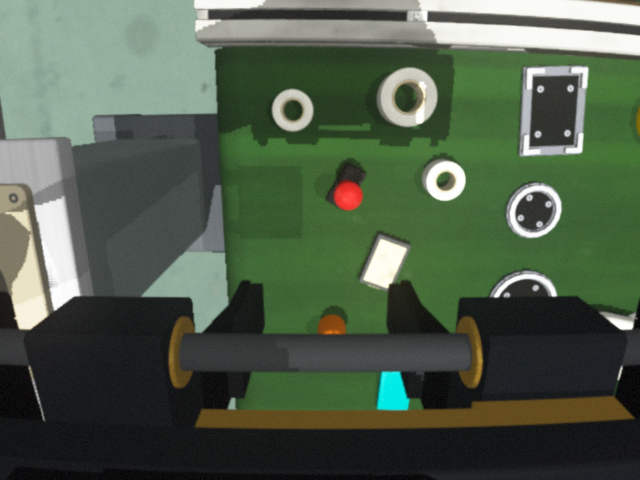

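The wrist view shows the roll (408,97), stamp (348,190), battery (385,262), battery nest (553,110) and bottle nest (533,209). I'll measure from it.

```bash
cat > m3.py <<'E'
from h import *
import pickle,sys
c=pickle.load(open('wrist1.pkl','rb'))
H,S,V=[x.astype(int) for x in cv2.split(cv2.cvtColor(c['pixels'],cv2.COLOR_RGB2HSV))]
def comps(mask,roi,amin=8):
    m=np.zeros(mask.shape,np.uint8);u0,v0,u1,v1=roi;m[v0:v1,u0:u1]=mask[v0:v1,u0:u1]*255
    cs,_=cv2.findContours(m,cv2.RETR_EXTERNAL,cv2.CHAIN_APPROX_NONE)
    return sorted([k for k in cs if cv2.contourArea(k)>amin],key=cv2.contourArea,reverse=True)
white=(V>100)&(S<60)
ng=~((H>38)&(H<85)&(S>70))
for k,z,roi,mk in (('nb',.008,(510,55,598,165),white),('nc',.008,(495,175,570,245),white),('bat',.011,(350,225,420,300),ng),('rolltop',.03,(370,60,445,135),(V>190)&(S<60)),('label',.011,(350,225,420,300),(V>150)&(S<80))):
    cc=comps(mk,roi); cc=np.vstack(cc) if k[0]=='n' else cc[0]
    P=toplane(c,cc.reshape(-1,2),z)[:,:2]*1000
    r=cv2.minAreaRect(P.astype(np.float32));q=cv2.minEnclosingCircle(P.astype(np.float32))
    print(k,np.round(r[0],1),np.round(r[1],1),round(r[2],1),'circ',np.round(q[0],1),round(2*q[1],1))
red=((H<8)|(H>172))&(S>150)&(V>80)
k=comps(red,(310,150,390,220))[0];e=cv2.minEnclosingCircle(k);print('red',e,[np.round(toplane(c,[e[0]],z)[0],4) for z in(.04,.053,.065)])
im=c['pixels'];cv2.imwrite('pics/w1c.png',cv2.resize(im[140:300,290:450],None,fx=3.7,fy=3.7,interpolation=cv2.INTER_CUBIC)[:,:,::-1])
E
python3 m3.py
```

```text
nb [635.3 191. ] [65.  83.8] 3.8 circ [634.7 191. ] 102.9
nc [628.9  93.7] [57.4 57.4] 9.5 circ [629.1  93.6] 58.8
bat [492.   29.9] [63.8 66.1] 70.0 circ [493.9  34.1] 84.2
rolltop [490.9 198.4] [46.7 48.1] 4.0 circ [491.2 197.9] 49.1
label [480.3  36.8] [48.7 30.8] 70.0 circ [479.6  37. ] 54.6
red ((347.2272644042969, 194.5), 15.103740692138672) [array([0.4391, 0.1129, 0.04  ]), array([0.4383, 0.1154, 0.053 ]), array([0.4377, 0.1177, 0.065 ])]
```

View pics/w1c.png

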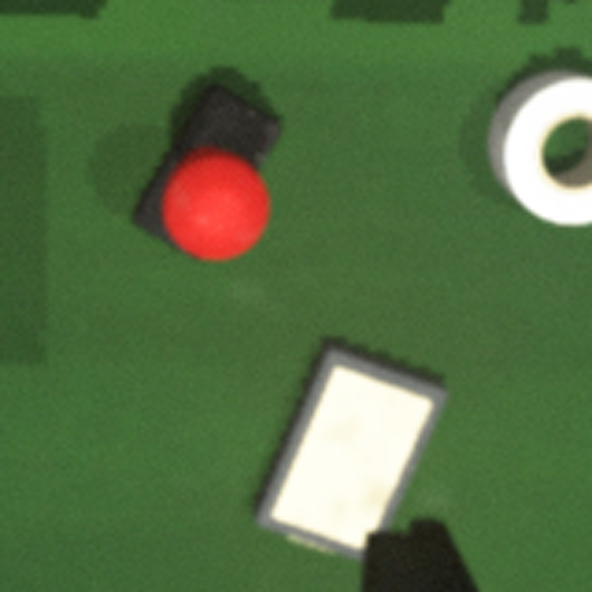

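The wrist view agrees with the top camera to 1–3 mm, so I'll leave the scene camera out and average those two. Battery first: (0.481, 0.037), long axis at 70°, so jaw yaw −20°.

```bash
python3 go.py 0.481 0.037 0.10 -20
```

```text
t 1.8667 pos [0.4196 0.1052 0.3202] yaw 0.57 w 0.0526 j [-0.74 -0.14  0.36  1.91  0.05  1.37 -0.39]
shift [-0.0688  0.0607  0.2202] turn [-1.00e-04  0.00e+00  3.59e-01]
```

>>> arm_command --commands '[[75,[-0.02,0.015,0.02],[0,0,0.08]],[75,[-0.045,0.04,0.05],[0,0,0.17]],[75,[-0.06,0.055,0.08],[0,0,0.26]],[75,[-0.069,0.061,0.115],[0,0,0.33]],[75,[-0.069,0.061,0.15],[0,0,0.359]],[75,[-0.069,0.061,0.18],[0,0,0.359]],[75,[-0.069,0.061,0.205],[0,0,0.359]],[75,[-0.069,0.061,0.22],[0,0,0.359]],[75,[-0.069,0.061,0.22],[0,0,0.359]],[75,[-0.069,0.061,0.22],[0,0,0.359]]]'

```text
time: 2.7
ee_pos: [0.4812, 0.036, 0.1]
eef_rot: [0.82, 0.573, -0.001, -0.0]
ft_force: [-0.1, -0.1, 1.1]
width: 0.0651
```

```bash
python3 go.py 0.481 0.037 0.073 -20; python3 - <<'E'
from h import *
c=cam('wrist');save(c,'wrist2')
E
```

```text
t 2.7 pos [0.4812 0.036  0.1   ] yaw -20.08 w 0.0651 j [-0.6   0.25  0.48  2.05 -0.15  0.88 -0.39]
shift [ 0.0009 -0.0005  0.027 ] turn [-0.0011  0.001  -0.0015]
```

View pics/wrist2.png

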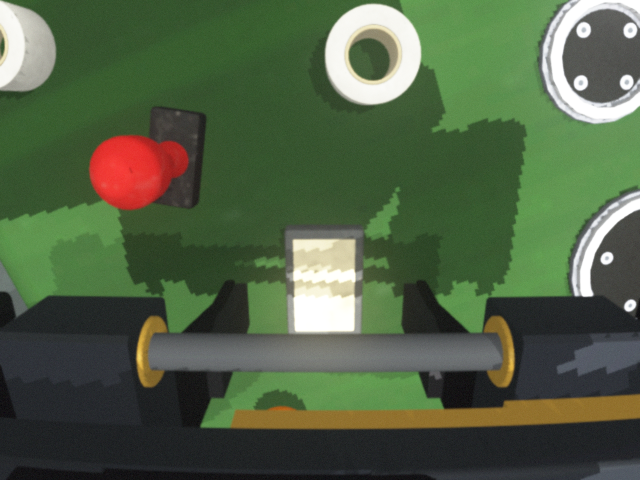

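The battery sits centred between the fingers at (325,280). I'll descend and grip.

>>> arm_command --commands '[[75,[0.001,0,0.01],[0,0,0]],[75,[0.001,0,0.02],[0,0,0]],[75,[0.001,0,0.0265],[0,0,0]],[30,[0.001,0,0.0265],[0,0,0]],[25,[0.001,0,0.0265],[0,0,0]],[25,[0.001,0,0.0265],[0,0,0]],[25,[0.001,0,0.0265],[0,0,0]],[25,[0.001,0,0.0265],[0,0,0]],[25,[0.001,0,0.0265],[0,0,0]],[25,[0.001,0,0.0265],[0,0,0]]]' --squeeze 20

```text
time: 3.58
ee_pos: [0.482, 0.0365, 0.074]
eef_rot: [0.82, 0.573, 0.0, 0.0]
ft_force: [-0.2, -0.5, 1.4]
width: 0.0359
```

```bash
python3 go.py 0.60 0.155 0.16 3.8
```

```text
t 3.5833 pos [0.482  0.0365 0.074 ] yaw -20.14 w 0.0359 j [-0.59  0.29  0.47  2.07 -0.18  0.82 -0.37]
shift [ 0.1519  0.07   -0.0859] turn [ 4.000e-04 -4.000e-04 -4.179e-01]
```

```bash
python3 go.py 0.61 0.10 0.25 3.8
```

```text
t 3.5833 pos [0.482  0.0365 0.074 ] yaw -20.14 w 0.0359 j [-0.59  0.29  0.47  2.07 -0.18  0.82 -0.37]
shift [ 0.1038  0.0984 -0.1759] turn [ 4.000e-04 -4.000e-04 -4.179e-01]
```

>>> arm_command --commands '[[25,[0,0,-0.01],[0,0,0]],[25,[0,0,-0.03],[0,0,0]],[25,[0.01,0.01,-0.06],[0,0,-0.04]],[25,[0.03,0.03,-0.09],[0,0,-0.12]],[25,[0.05,0.05,-0.12],[0,0,-0.2]],[25,[0.07,0.07,-0.145],[0,0,-0.28]],[25,[0.09,0.085,-0.165],[0,0,-0.36]],[25,[0.1,0.095,-0.175],[0,0,-0.4]],[25,[0.104,0.098,-0.176],[0,0,-0.418]],[25,[0.104,0.098,-0.176],[0,0,-0.418]]]'

```text
time: 4.42
ee_pos: [0.61, 0.1007, 0.25]
eef_rot: [0.683, 0.73, 0.0, 0.0]
ft_force: [0.3, 0.3, -1.0]
width: 0.0354
```

```bash
python3 go.py 0.637 0.191 0.12 3.8;python3 - <<'E'
from h import *
import pickle
c=cam('wrist');save(c,'wrist3');pickle.dump(c,open('wrist3.pkl','wb'));print(c['s']['ee_pos'],c['s']['width'])
for p in ([.637,.191,.008],[.6305,.0935,.008],[.634,-.0105,.008]): print(proj(c,p))
E
```

```text
t 4.4167 pos [0.61   0.1007 0.25  ] yaw 3.84 w 0.0354 j [-0.57  0.36  0.43  1.56 -0.15  1.26 -0.06]
shift [0.0883 0.0329 0.13  ] turn [0.0005 0.0003 0.0007]
[0.61000004 0.10070402 0.24998035] 0.035418763475188825
[[368.66544583  99.2037691 ]]
[[349.54134277 222.24412407]]
[[343.46190019 335.13539665]]
```

View pics/wrist3.png

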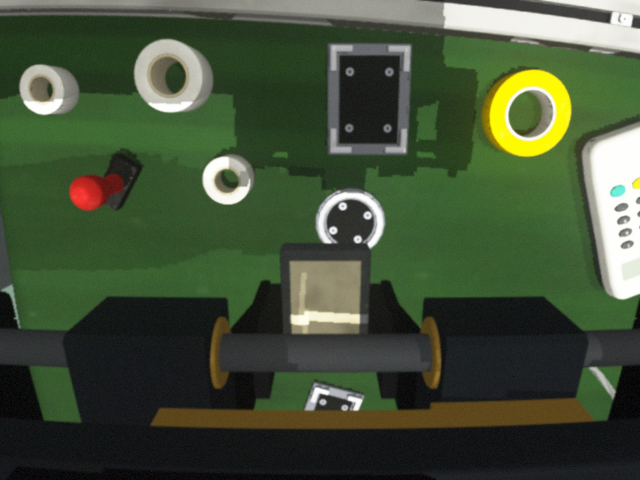

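The projected nest centre (369,99) lands on the nest, and the battery is held straight. I'll place it.

>>> arm_command --commands '[[25,[0.01,0.004,0.005],[0,0,0]],[25,[0.03,0.011,0.02],[0,0,0]],[25,[0.055,0.02,0.04],[0,0,0]],[25,[0.075,0.028,0.065],[0,0,0]],[25,[0.086,0.032,0.09],[0,0,0]],[25,[0.088,0.033,0.115],[0,0,0]],[25,[0.088,0.033,0.135],[0,0,0]],[25,[0.088,0.033,0.145],[0,0,0]],[25,[0.088,0.033,0.15],[0,0,0]],[25,[0.088,0.033,0.15],[0,0,0]]]'

```text
time: 5.3
ee_pos: [0.636, 0.1899, 0.0988]
eef_rot: [0.684, 0.73, -0.001, -0.0]
ft_force: [-0.2, -0.7, 0.3]
width: 0.0359
```

```bash
python3 go.py 0.637 0.191 0.0785 3.8;python3 - <<'E'
from h import *
c=cam('wrist');save(c,'wrist4')
E
```

```text
t 5.3 pos [0.636  0.1899 0.0988] yaw 3.75 w 0.0359 j [-0.62  0.6   0.36  1.56 -0.23  1.03 -0.14]
shift [0.001  0.0011 0.0203] turn [-0.0018  0.0006 -0.0008]
```

View pics/wrist4.png

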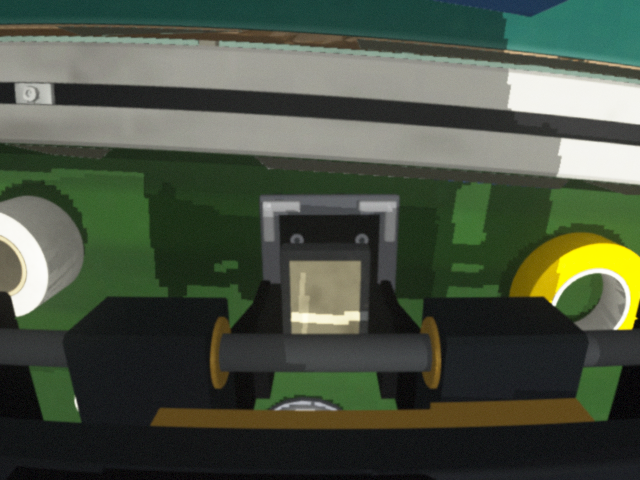

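>>> arm_command --commands '[[25,[0.001,0.0015,0.007],[0,0,0]],[25,[0.001,0.0015,0.014],[0,0,0]],[25,[0.001,0.0015,0.0195],[0,0,0]],[25,[0.001,0.0015,0.0203],[0,0,0]],[25,[0.001,0.0015,0.0203],[0,0,0]],[50,[0.001,0.0015,0.0203],[0,0,0]],[55,[0.001,0.0015,0.0203],[0,0,0]],[55,[0.001,0.0015,0.019],[0,0,0]],[55,[0.001,0.0015,0.0],[0,0,0]],[55,[0.001,0.0015,-0.04],[0,0,0]]]'

```text
time: 6.18
ee_pos: [0.6356, 0.1909, 0.1358]
eef_rot: [0.683, 0.73, -0.004, -0.002]
ft_force: [-0.1, 0.0, 0.0]
width: 0.0477
```

```bash
python3 go.py 0.50 0.125 0.20 -25
```

```text
t 6.1833 pos [0.6356 0.1909 0.1358] yaw 3.82 w 0.0477 j [-0.63  0.56  0.37  1.53 -0.21  1.1  -0.15]
shift [-0.0569 -0.1401 -0.0629] turn [-0.007   0.0045  0.5031]
```

```bash
python3 go.py 0.49 0.12 0.25 0
```

```text
t 6.1833 pos [0.6356 0.1909 0.1358] yaw 3.82 w 0.0477 j [-0.63  0.56  0.37  1.53 -0.21  1.1  -0.15]
shift [-0.0613 -0.1508 -0.1128] turn [-0.0077  0.0028  0.0667]
```

>>> arm_command --commands '[[80,[0,-0.005,-0.03],[0,0,0]],[80,[-0.01,-0.025,-0.06],[-0.004,0.001,0.02]],[80,[-0.02,-0.055,-0.09],[-0.007,0.002,0.04]],[80,[-0.035,-0.085,-0.11],[-0.0077,0.003,0.06]],[80,[-0.05,-0.115,-0.113],[-0.0077,0.003,0.067]],[80,[-0.058,-0.14,-0.113],[-0.0077,0.003,0.067]],[80,[-0.061,-0.15,-0.113],[-0.0077,0.003,0.067]],[80,[-0.061,-0.151,-0.113],[-0.0077,0.003,0.067]],[80,[-0.061,-0.151,-0.113],[-0.0077,0.003,0.067]],[80,[-0.061,-0.151,-0.113],[-0.0077,0.003,0.067]]]'

```text
time: 7.02
ee_pos: [0.4922, 0.121, 0.2531]
eef_rot: [0.707, 0.707, 0.004, 0.002]
ft_force: [-0.1, 1.2, 0.1]
width: 0.0694
```

```bash
python3 go.py 0.4915 0.198 0.13 0;python3 - <<'E'
from h import *
import pickle
c=cam('wrist');save(c,'wrist5');pickle.dump(c,open('wrist5.pkl','wb'));
for p in ([.637,.191,.008],[.4915,.198,.03]): print(proj(c,p))
E
```

```text
t 7.0167 pos [0.4922 0.121  0.2531] yaw -0.01 w 0.0694 j [-0.73  0.09  0.42  1.85 -0.04  1.21 -0.29]
shift [ 0.0765 -0.0018  0.1234] turn [ 0.0085 -0.0037 -0.0001]
[[505.02731292 126.74557205]]
[[321.96115544 115.55237677]]
```

View pics/wrist5.png

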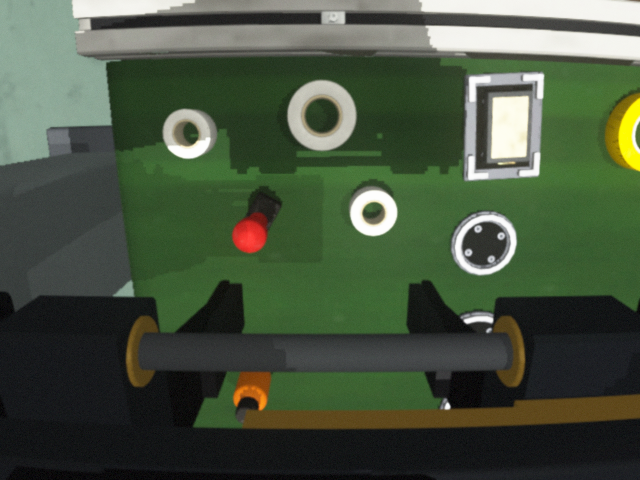

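```bash
cat > chk.py <<'E'
from h import *
import pickle
c=pickle.load(open('wrist5.pkl','rb'))
H,S,V=[x.astype(int) for x in cv2.split(cv2.cvtColor(c['pixels'],cv2.COLOR_RGB2HSV))]
def f(name,mk,roi,z,allc):
    m=np.zeros(mk.shape,np.uint8);u0,v0,u1,v1=roi;m[v0:v1,u0:u1]=mk[v0:v1,u0:u1]*255
    cs,_=cv2.findContours(m,cv2.RETR_EXTERNAL,cv2.CHAIN_APPROX_NONE)
    cs=[k for k in cs if len(k)>5]
    k=np.vstack(cs) if allc else max(cs,key=cv2.contourArea)
    P=toplane(c,k.reshape(-1,2),z)[:,:2].astype(np.float32)*1000
    r=cv2.minAreaRect(P);print(name,np.round(r[0],1),np.round(r[1],1),round(r[2],1))
f('label',(V>130)&(S>20)&(S<90)&(H>15)&(H<35),(480,85,540,170),.015,False)
f('nest',(V>90)&(S<60),(460,66,550,185),.008,True)
f('roll',(V>120)&(S<50),(280,75,362,155),.03,False)
cv2.imwrite('pics/w5c.png',cv2.resize(c['pixels'][60:190,450:560],None,fx=4.5,fy=4.5,interpolation=cv2.INTER_CUBIC)[:,:,::-1])
E
python3 chk.py
```

```text
label [637.7 190.9] [30.  47.9] 3.7
nest [635.3 191.1] [64.6 83.7] 3.9
roll [491.2 198. ] [48.7 49.5] 0.1
```

View pics/w5c.png

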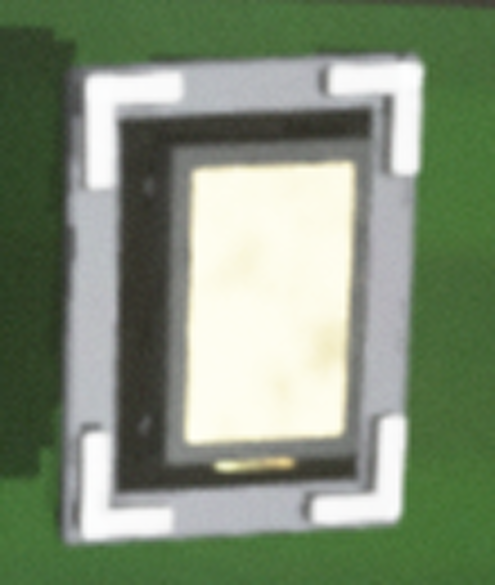

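The battery is flat inside the lips, about 2.4 mm off centre. Now the roll, the largest, at (0.4912, 0.198).

>>> arm_command --commands '[[80,[0.015,0,0.01],[0.004,-0.002,0]],[80,[0.04,-0.001,0.03],[0.0085,-0.0037,0]],[80,[0.065,-0.002,0.055],[0.0085,-0.0037,0]],[80,[0.075,-0.002,0.085],[0.0085,-0.0037,0]],[80,[0.0765,-0.002,0.115],[0.0085,-0.0037,0]],[80,[0.0765,-0.002,0.14],[0.0085,-0.0037,0]],[80,[0.0765,-0.002,0.16],[0.0085,-0.0037,0]],[80,[0.0765,-0.002,0.17],[0.0085,-0.0037,0]],[80,[0.0765,-0.002,0.175],[0.0085,-0.0037,0]],[80,[0.0765,-0.002,0.175],[0.0085,-0.0037,0]]]'

```text
time: 7.9
ee_pos: [0.4907, 0.1979, 0.077]
eef_rot: [0.707, 0.707, -0.001, -0.0]
ft_force: [-0.5, -0.5, 0.7]
width: 0.0698
```

>>> arm_command --commands '[[60,[0,0,0],[0,0,0]],[50,[0,0,0],[0,0,0]],[45,[0,0,0],[0,0,0]],[40,[0,0,0],[0,0,0]],[40,[0,0,0],[0,0,0]],[40,[0,0,0],[0,0,0]],[40,[0,0,0],[0,0,0]],[40,[0,0,-0.01],[0,0,0]],[40,[0,0,-0.03],[0,0,0]],[40,[0,0,-0.06],[0,0,0]]]' --squeeze 20

```text
time: 8.73
ee_pos: [0.4896, 0.1969, 0.1372]
eef_rot: [0.707, 0.707, -0.003, -0.001]
ft_force: [0.9, 0.2, -0.1]
width: 0.0488
```

```bash
python3 go.py 0.57 0.06 0.19 0
```

```text
t 8.7333 pos [0.4896 0.1969 0.1372] yaw -0.03 w 0.0488 j [-0.79  0.28  0.36  1.91 -0.11  0.99 -0.37]
shift [-0.137   0.0803 -0.0527] turn [-0.0045  0.0029 -0.0005]
```

>>> arm_command --commands '[[40,[-0.01,0.005,-0.02],[-0.003,0.002,0]],[40,[-0.03,0.02,-0.04],[-0.0045,0.003,0]],[40,[-0.055,0.037,-0.053],[-0.0045,0.003,0]],[40,[-0.085,0.058,-0.053],[-0.0045,0.003,0]],[40,[-0.115,0.079,-0.053],[-0.0045,0.003,0]],[40,[-0.145,0.1,-0.053],[-0.0045,0.003,0]],[40,[-0.17,0.12,-0.053],[-0.0045,0.003,0]],[40,[-0.19,0.132,-0.053],[-0.0045,0.003,0]],[40,[-0.2,0.14,-0.053],[-0.0045,0.003,0]],[40,[-0.207,0.143,-0.053],[-0.0045,0.003,0]]]'

```text
time: 9.57
ee_pos: [0.6345, -0.0108, 0.1912]
eef_rot: [0.708, 0.706, 0.002, 0.001]
ft_force: [-0.8, 0.7, -0.7]
width: 0.0489
```

```bash
python3 go.py 0.6325 -0.0105 0.12 0;python3 - <<'E'
from h import *
import pickle
c=cam('wrist');save(c,'wrist6');pickle.dump(c,open('wrist6.pkl','wb'));
for p in ([.629,.0935,.008],[.6325,-.0105,.008]): print(proj(c,p))
E
```

```text
t 9.5667 pos [ 0.6345 -0.0108  0.1912] yaw -0.13 w 0.0489 j [-0.42  0.45  0.48  1.58 -0.22  1.16  0.1 ]
shift [ 0.0002 -0.0022  0.0712] turn [ 0.0036 -0.0021 -0.0023]
[[315.43872281  70.0099961 ]]
[[321.58230538 231.8656204 ]]
```

View pics/wrist6.png

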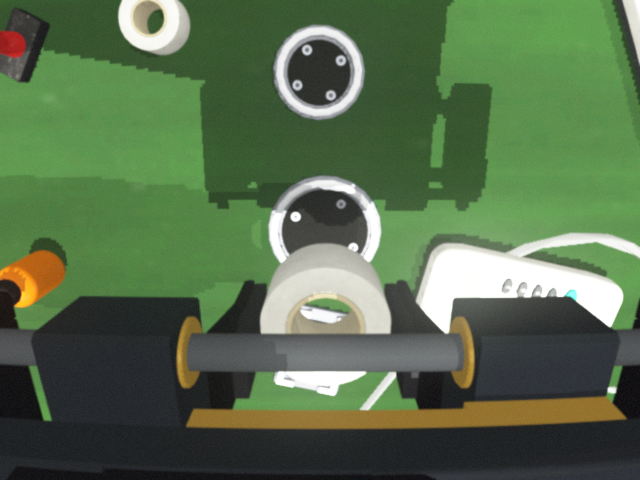

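The roll nest is centred at about column 325 and the held roll at 326, so they're aligned. The finger next to the terminal stays about 20 mm short of it. Lowering.

>>> arm_command --commands '[[40,[0,0,0.01],[0.0036,-0.002,0]],[40,[0,0,0.03],[0.0036,-0.002,0]],[40,[0,0,0.055],[0.0036,-0.002,0]],[40,[0,0,0.075],[0.0036,-0.002,0]],[40,[0,0,0.09],[0.0036,-0.002,0]],[40,[0,0,0.1],[0.0036,-0.002,0]],[40,[0,0,0.105],[0.0036,-0.002,0]],[40,[0,0,0.1085],[0.0036,-0.002,0]],[40,[0,0,0.1095],[0.0036,-0.002,0]],[40,[0,0,0.1095],[0.0036,-0.002,0]]]'

```text
time: 10.45
ee_pos: [0.6346, -0.0082, 0.0826]
eef_rot: [0.707, 0.707, 0.001, -0.0]
ft_force: [-1.0, 1.0, 1.9]
width: 0.0492
```

```bash
python3 go.py 0.6345 -0.0105 0.0815 0;python3 - <<'E'
from h import *
c=cam('wrist');save(c,'wrist7')
E
```

```text
t 10.45 pos [ 0.6346 -0.0082  0.0826] yaw 0.02 w 0.0492 j [-0.39  0.57  0.44  1.66 -0.28  0.97  0.14]
shift [-0.0023 -0.0001  0.0011] turn [ 0.0009 -0.0016  0.0003]
```

View pics/wrist7.png

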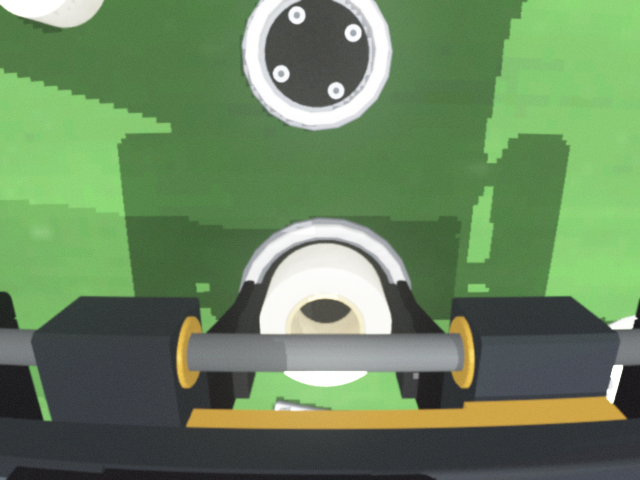

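The roll is inside the lip. A small correction in y, then release and lift.

>>> arm_command --commands '[[40,[-0.002,0,0],[0,-0.001,0]],[40,[-0.002,0,0.001],[0,-0.001,0]],[40,[-0.002,0,0.0015],[0,-0.001,0]],[65,[-0.002,0,0.0015],[0,-0.001,0]],[72,[-0.002,0,0.0015],[0,-0.001,0]],[72,[-0.002,0,0.0015],[0,-0.001,0]],[72,[-0.002,0,0.0],[0,-0.001,0]],[72,[-0.002,0,-0.02],[0,-0.001,0]],[72,[-0.002,0,-0.055],[0,-0.001,0]],[72,[-0.002,0,-0.09],[0,-0.001,0]]]'

```text
time: 11.33
ee_pos: [0.6334, -0.0114, 0.1714]
eef_rot: [0.707, 0.707, -0.001, -0.001]
ft_force: [1.2, -0.6, 0.3]
width: 0.0625
```

```bash
python3 go.py 0.428 -0.0385 0.14 0; python3 go.py 0.43 -0.10 0.25 0
```

```text
t 11.3333 pos [ 0.6334 -0.0114  0.1714] yaw -0.05 w 0.0625 j [-0.42  0.47  0.47  1.6  -0.23  1.13  0.11]
shift [-0.0273 -0.2053  0.032 ] turn [-0.0028  0.0012 -0.0008]
t 11.3333 pos [ 0.6334 -0.0114  0.1714] yaw -0.05 w 0.0625 j [-0.42  0.47  0.47  1.6  -0.23  1.13  0.11]
shift [-0.0889 -0.2036 -0.0779] turn [-0.0028  0.0012 -0.0008]
```

>>> arm_command --commands '[[72,[-0.005,-0.01,-0.01],[0,0,0]],[72,[-0.015,-0.035,-0.03],[-0.0028,0.001,0]],[72,[-0.025,-0.07,-0.05],[-0.0028,0.001,0]],[72,[-0.037,-0.1,-0.065],[-0.0028,0.001,0]],[72,[-0.05,-0.13,-0.075],[-0.0028,0.001,0]],[72,[-0.06,-0.155,-0.075],[-0.0028,0.001,0]],[72,[-0.07,-0.175,-0.075],[-0.0028,0.001,0]],[72,[-0.078,-0.184,-0.075],[-0.0028,0.001,0]],[72,[-0.078,-0.184,-0.075],[-0.0028,0.001,0]],[72,[-0.078,-0.184,-0.075],[-0.0028,0.001,0]]]'

```text
time: 12.17
ee_pos: [0.4507, -0.0891, 0.2468]
eef_rot: [0.707, 0.707, 0.002, 0.001]
ft_force: [0.3, 1.4, 0.6]
width: 0.0625
```

```bash
python3 go.py 0.43 -0.0385 0.08 0;python3 - <<'E'
from h import *
import pickle
c=cam('wrist');save(c,'wrist8');pickle.dump(c,open('wrist8.pkl','wb'));
for p in ([.43,-.0385,.058],[.43,-.0385,.0],[.629,.0935,.008],[.6325,-.0105,.034]): print(proj(c,p))
E
```

```text
t 12.1667 pos [ 0.4507 -0.0891  0.2468] yaw -0.06 w 0.0625 j [-0.45 -0.03  0.55  1.97  0.02  1.2   0.09]
shift [ 0.0504 -0.0214  0.1667] turn [ 0.0039 -0.0011 -0.0011]
[[293.0037654  156.01358961]]
[[298.06913973 148.84336378]]
[[565.91550664 -26.58507905]]
[[575.09877512 116.53559886]]
```

View pics/wrist8.png

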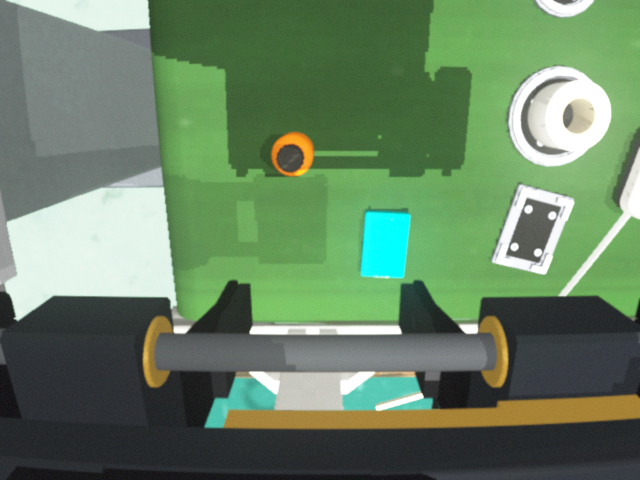

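The bottle's cap is at (290.5,156), which gives (0.4285, −0.0385). This view also shows the roll in its nest at (575,115). I'll descend on the bottle.

>>> arm_command --commands '[[65,[0.015,-0.007,0.02],[0.0039,-0.001,0]],[65,[0.035,-0.015,0.04],[0.0039,-0.001,0]],[65,[0.047,-0.021,0.07],[0.0039,-0.001,0]],[65,[0.0504,-0.023,0.1],[0.0039,-0.001,0]],[65,[0.0504,-0.023,0.13],[0.0039,-0.001,0]],[65,[0.0504,-0.023,0.15],[0.0039,-0.001,0]],[65,[0.0504,-0.023,0.162],[0.0039,-0.001,0]],[65,[0.0504,-0.023,0.1675],[0.0039,-0.001,0]],[65,[0.0504,-0.023,0.1675],[0.0039,-0.001,0]],[65,[0.0504,-0.023,0.1675],[0.0039,-0.001,0]]]'

```text
time: 13.05
ee_pos: [0.4284, -0.0384, 0.0791]
eef_rot: [0.707, 0.707, -0.001, -0.0]
ft_force: [-0.4, 0.4, 0.0]
width: 0.0565
```

>>> arm_command --commands '[[45,[0,0,0],[0,0,0]],[35,[0,0,0],[0,0,0]],[25,[0,0,0],[0,0,0]],[18,[0,0,0],[0,0,0]],[18,[0,0,0],[0,0,0]],[18,[0,0,0],[0,0,0]],[18,[0,0,0],[0,0,0]],[18,[0,0,-0.01],[0,0,0]],[18,[0,0,-0.03],[0,0,0]],[18,[0,0,-0.06],[0,0,0]]]' --squeeze 18

```text
time: 13.88
ee_pos: [0.4263, -0.0388, 0.1385]
eef_rot: [0.707, 0.707, -0.002, -0.001]
ft_force: [0.8, 0.4, -0.8]
width: 0.0288
```

```bash
python3 go.py 0.6305 0.0935 0.20 0
```

```text
t 13.8833 pos [ 0.4263 -0.0388  0.1385] yaw -0.05 w 0.0288 j [-0.51  0.05  0.5   2.15 -0.03  0.95  0.01]
shift [ 0.1324  0.2037 -0.0628] turn [-0.0051  0.0019 -0.0008]
```

>>> arm_command --commands '[[18,[0.005,0.008,-0.02],[-0.003,0.001,0]],[18,[0.018,0.028,-0.045],[-0.005,0.002,0]],[18,[0.036,0.056,-0.06],[-0.005,0.002,0]],[18,[0.055,0.086,-0.063],[-0.005,0.002,0]],[18,[0.075,0.116,-0.063],[-0.005,0.002,0]],[18,[0.095,0.146,-0.063],[-0.005,0.002,0]],[18,[0.112,0.173,-0.063],[-0.005,0.002,0]],[18,[0.125,0.192,-0.063],[-0.005,0.002,0]],[18,[0.132,0.203,-0.063],[-0.005,0.002,0]],[18,[0.1324,0.2045,-0.063],[-0.005,0.002,0]]]'

```text
time: 14.72
ee_pos: [0.6336, 0.096, 0.2015]
eef_rot: [0.706, 0.708, 0.002, 0.001]
ft_force: [-1.0, 0.0, 0.4]
width: 0.0287
```

```bash
python3 go.py 0.631 0.0935 0.10 0;python3 - <<'E'
from h import *
import pickle
c=cam('wrist');save(c,'wrist9');pickle.dump(c,open('wrist9.pkl','wb'));
for p in ([.631,.0935,.008],): print(proj(c,p))
E
```

```text
t 14.7167 pos [0.6336 0.096  0.2015] yaw 0.1 w 0.0287 j [-0.55  0.45  0.43  1.55 -0.2   1.18 -0.08]
shift [-0.0026 -0.003   0.1015] turn [ 0.0038 -0.0013  0.0018]
[[320.71723298 231.4817662 ]]
```

View pics/wrist9.png

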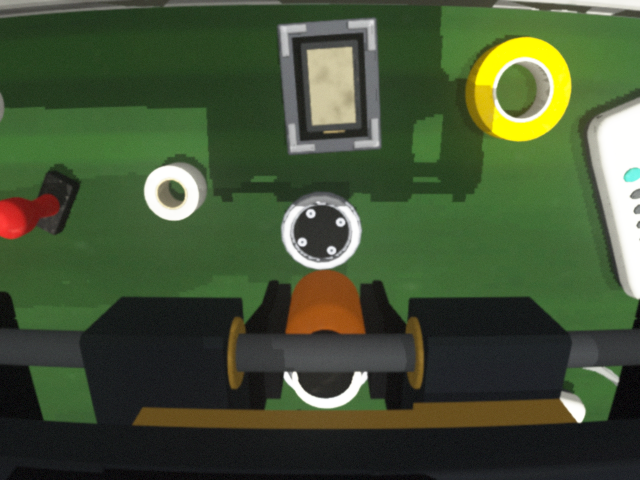

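>>> arm_command --commands '[[18,[0,0,0.01],[0.002,0,0]],[18,[0,0,0.03],[0.002,0,0]],[18,[0,0,0.055],[0.002,0,0]],[18,[0,0,0.08],[0.002,0,0]],[18,[0,0,0.095],[0.002,0,0]],[18,[0,0,0.103],[0.002,0,0]],[18,[0,0,0.107],[0.002,0,0]],[18,[0,0,0.109],[0.002,0,0]],[18,[0,0,0.109],[0.002,0,0]],[18,[0,0,0.109],[0.002,0,0]]]'

```text
time: 15.6
ee_pos: [0.6334, 0.0939, 0.0938]
eef_rot: [0.707, 0.707, 0.002, 0.001]
ft_force: [0.4, -1.1, 0.4]
width: 0.0291
```

```bash
python3 go.py 0.631 0.0935 0.0835 0;python3 - <<'E'
from h import *
c=cam('wrist');save(c,'wrist10')
E
```

```text
t 15.6 pos [0.6334 0.0939 0.0938] yaw -0.04 w 0.0291 j [-0.52  0.56  0.4   1.64 -0.25  0.99 -0.04]
shift [-0.0004 -0.0024  0.0103] turn [ 0.0034 -0.002  -0.0007]
```

View pics/wrist10.png

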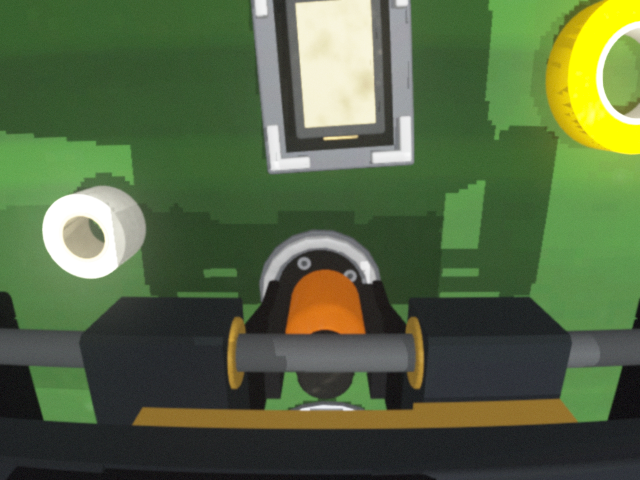

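The bottle is about 2 mm too far in +x (bottle at column 326, nest at 320). I'll correct that, lower and release.

>>> arm_command --commands '[[18,[0,-0.001,0.004],[0.0034,-0.002,0]],[18,[0,-0.0024,0.008],[0.0034,-0.002,0]],[18,[0,-0.0024,0.0103],[0.0034,-0.002,0]],[18,[0,-0.0024,0.0105],[0.0034,-0.002,0]],[45,[0,-0.0024,0.0105],[0.0034,-0.002,0]],[55,[0,-0.0024,0.0105],[0.0034,-0.002,0]],[55,[0,-0.0024,0.0105],[0.0034,-0.002,0]],[55,[0,-0.0024,0.009],[0.0034,-0.002,0]],[55,[0,-0.0024,-0.02],[0.0034,-0.002,0]],[55,[0,-0.0024,-0.06],[0.0034,-0.002,0]]]'

```text
time: 16.48
ee_pos: [0.6282, 0.0937, 0.1499]
eef_rot: [0.707, 0.707, -0.004, -0.002]
ft_force: [1.2, 0.7, 0.6]
width: 0.0474
```

```bash
python3 go.py 0.48 0.08 0.24 -30
```

```text
t 16.4833 pos [0.6282 0.0937 0.1499] yaw -0.02 w 0.0474 j [-0.54  0.49  0.42  1.61 -0.22  1.1  -0.06]
shift [-0.0139 -0.1489 -0.0889] turn [-0.0074  0.0046  0.5232]
```

>>> arm_command --commands '[[60,[0,-0.005,-0.03],[-0.003,0.002,0.04]],[60,[-0.003,-0.025,-0.06],[-0.007,0.004,0.12]],[60,[-0.006,-0.05,-0.08],[-0.007,0.0046,0.2]],[60,[-0.009,-0.08,-0.089],[-0.007,0.0046,0.3]],[60,[-0.012,-0.11,-0.089],[-0.007,0.0046,0.4]],[60,[-0.014,-0.135,-0.089],[-0.007,0.0046,0.48]],[60,[-0.014,-0.147,-0.089],[-0.007,0.0046,0.523]],[60,[-0.014,-0.15,-0.089],[-0.007,0.0046,0.523]],[60,[-0.014,-0.15,-0.089],[-0.007,0.0046,0.523]],[60,[-0.014,-0.15,-0.089],[-0.007,0.0046,0.523]]]'

```text
time: 17.32
ee_pos: [0.4811, 0.0801, 0.2421]
eef_rot: [0.866, 0.501, 0.004, 0.001]
ft_force: [-0.4, 0.7, -0.3]
width: 0.0521
```

```bash
python3 go.py 0.4385 0.1155 0.14 -30;python3 - <<'E'
from h import *
import pickle
c=cam('wrist');save(c,'wrist11');pickle.dump(c,open('wrist11.pkl','wb'));
for p in ([.4385,.1155,.053],[.4385,.1155,.0],[.4385,.1155,.012],[.631,.0935,.062]): print(proj(c,p))
E
```

```text
t 17.3167 pos [0.4811 0.0801 0.2421] yaw -29.9 w 0.0521 j [-0.75  0.05  0.51  1.91 -0.03  1.18 -0.75]
shift [ 0.0088 -0.0551  0.1019] turn [ 0.005  -0.0057  0.0018]
[[245.04144205 217.48146272]]
[[256.67417489 202.12707494]]
[[254.3528574  205.18746343]]
[[518.52112064 103.57433669]]
```

View pics/wrist11.png

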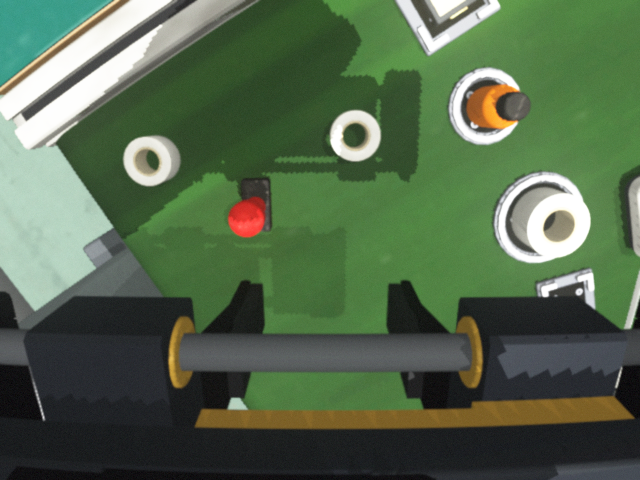

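The knob is at (247,217) against a predicted (245,217). The foot edges are vertical in this view, so the foot's y is at 60°. The bottle stands in its nest. I'll descend on the knob.

>>> arm_command --commands '[[60,[0.002,-0.015,0.005],[0.005,-0.005,0]],[60,[0.006,-0.035,0.02],[0.005,-0.005,0]],[60,[0.009,-0.05,0.045],[0.005,-0.005,0]],[60,[0.009,-0.054,0.075],[0.005,-0.005,0]],[60,[0.009,-0.054,0.1],[0.005,-0.005,0]],[60,[0.009,-0.054,0.12],[0.005,-0.005,0]],[60,[0.009,-0.054,0.135],[0.005,-0.005,0]],[60,[0.009,-0.054,0.143],[0.005,-0.005,0]],[60,[0.009,-0.054,0.143],[0.005,-0.005,0]],[60,[0.009,-0.054,0.143],[0.005,-0.005,0]]]'

```text
time: 18.2
ee_pos: [0.4397, 0.115, 0.0988]
eef_rot: [0.866, 0.5, -0.0, 0.0]
ft_force: [-0.0, 0.1, 0.3]
width: 0.0524
```

```bash
python3 go.py 0.439 0.1155 0.097 -30;python3 - <<'E'
from h import *
c=cam('wrist');save(c,'wrist12')
E
```

```text
t 18.2 pos [0.4397 0.115  0.0988] yaw -30.0 w 0.0524 j [-0.78  0.18  0.46  2.12 -0.11  0.86 -0.78]
shift [ 0.0001 -0.0009  0.0018] turn [-0.0004  0.0006  0.    ]
```

View pics/wrist12.png

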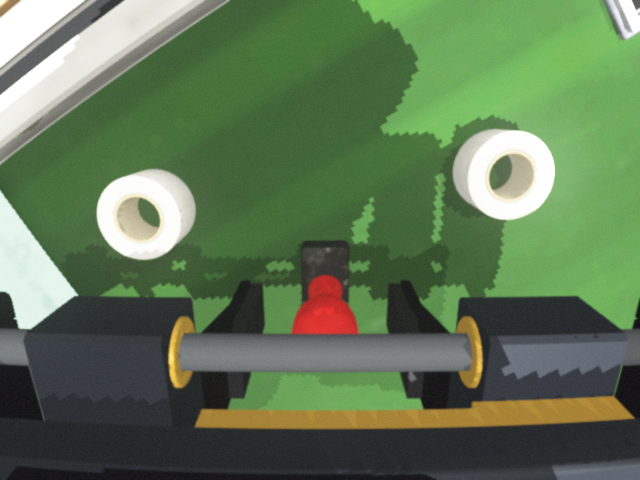

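Centred between the fingers. I'll grip and lift.

>>> arm_command --commands '[[60,[0,0,0.002],[0,0,0]],[40,[0,0,0.002],[0,0,0]],[25,[0,0,0.002],[0,0,0]],[12,[0,0,0.002],[0,0,0]],[12,[0,0,0.002],[0,0,0]],[12,[0,0,0.002],[0,0,0]],[12,[0,0,0.002],[0,0,0]],[12,[0,0,0.002],[0,0,0]],[12,[0,0,-0.005],[0,0,0]],[12,[0,0,-0.015],[0,0,0]]]' --squeeze 25

```text
time: 19.08
ee_pos: [0.4386, 0.1148, 0.1137]
eef_rot: [0.866, 0.5, -0.001, -0.0]
ft_force: [-0.0, -0.0, -0.4]
width: 0.022
```

```bash
python3 go.py 0.53 0.0 0.19 -13.6; python3 go.py 0.6275 -0.104 0.19 -13.6;python3 - <<'E'
from h import *
c=cam('wrist');save(c,'wrist13')
E
```

```text
t 19.0833 pos [0.4386 0.1148 0.1137] yaw -30.0 w 0.022 j [-0.79  0.15  0.46  2.11 -0.09  0.9  -0.8 ]
shift [-0.0538  0.1365 -0.0764] turn [-0.0016  0.0014 -0.2862]
t 19.0833 pos [0.4386 0.1148 0.1137] yaw -30.0 w 0.022 j [-0.79  0.15  0.46  2.11 -0.09  0.9  -0.8 ]
shift [-0.0952  0.2729 -0.0766] turn [-0.0016  0.0014 -0.2862]
```

View pics/wrist13.png

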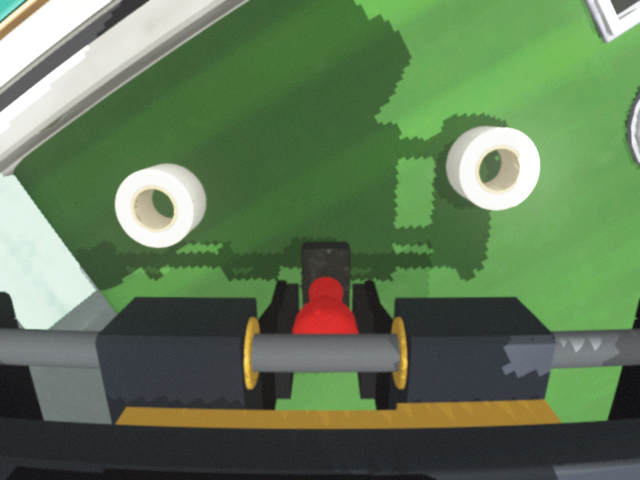

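>>> arm_command --commands '[[12,[-0.001,0.003,-0.02],[0,0,-0.01]],[12,[-0.006,0.018,-0.045],[0,0,-0.04]],[12,[-0.015,0.042,-0.065],[0,0,-0.08]],[12,[-0.026,0.073,-0.076],[0,0,-0.12]],[12,[-0.037,0.105,-0.076],[0,0,-0.16]],[12,[-0.048,0.137,-0.076],[0,0,-0.2]],[12,[-0.06,0.17,-0.076],[0,0,-0.24]],[12,[-0.071,0.203,-0.076],[0,0,-0.27]],[12,[-0.08,0.23,-0.076],[0,0,-0.286]],[12,[-0.088,0.252,-0.076],[0,0,-0.286]]]'

```text
time: 19.97
ee_pos: [0.6146, -0.0892, 0.1901]
eef_rot: [0.786, 0.618, 0.0, 0.0]
ft_force: [0.7, 0.5, -0.3]
width: 0.0222
```

```bash
python3 go.py 0.6275 -0.104 0.19 -13.6; python3 - <<'E'
from h import *
import pickle
c=cam('wrist');save(c,'wrist14');pickle.dump(c,open('wrist14.pkl','wb'))
print(proj(c,[.6275,-.104,.008]))
E
```

```text
t 19.9667 pos [ 0.6146 -0.0892  0.1901] yaw -13.59 w 0.0222 j [-0.38  0.44  0.58  1.62 -0.26  1.16  0.02]
shift [-0.0114  0.016   0.0001] turn [0.0004 0.0002 0.0001]
[[348.7864297  248.06608556]]
```

View pics/wrist14.png

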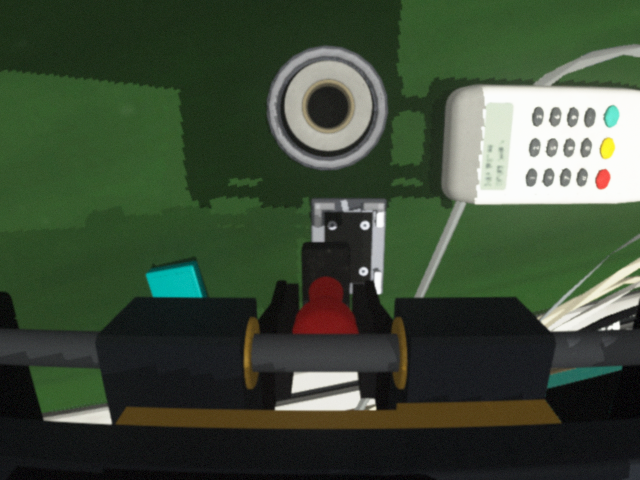

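The nest is at (348,248), matching the projection, and it's aligned with the foot. The roll sits well inside its lip at (327,107). I'll move over the stamp nest and part-way down.

>>> arm_command --commands '[[12,[-0.004,0.005,0],[0,0,0]],[12,[-0.009,0.012,0],[0,0,0]],[12,[-0.0114,0.016,0.01],[0,0,0]],[12,[-0.0114,0.016,0.025],[0,0,0]],[12,[-0.0114,0.016,0.042],[0,0,0]],[12,[-0.0114,0.016,0.057],[0,0,0]],[12,[-0.0114,0.016,0.068],[0,0,0]],[12,[-0.0114,0.016,0.074],[0,0,0]],[12,[-0.0114,0.016,0.075],[0,0,0]],[12,[-0.0114,0.016,0.075],[0,0,0]]]'

```text
time: 20.85
ee_pos: [0.6263, -0.1018, 0.1146]
eef_rot: [0.786, 0.618, -0.0, -0.0]
ft_force: [0.8, 0.0, 0.3]
width: 0.0224
```

```bash
python3 go.py 0.6275 -0.104 0.1015 -13.6; python3 - <<'E'
from h import *
import pickle
c=cam('wrist');save(c,'wrist15')
print(proj(c,[.6275,-.104,.008]))
c=cam('top');save(c,'top15')
E
```

```text
t 20.85 pos [ 0.6263 -0.1018  0.1146] yaw -13.59 w 0.0224 j [-0.32  0.55  0.54  1.64 -0.32  1.04  0.08]
shift [-0.0019  0.0017  0.0131] turn [-0.0007 -0.0003  0.0001]
[[329.217886   276.51299131]]
```

View pics/wrist15.png

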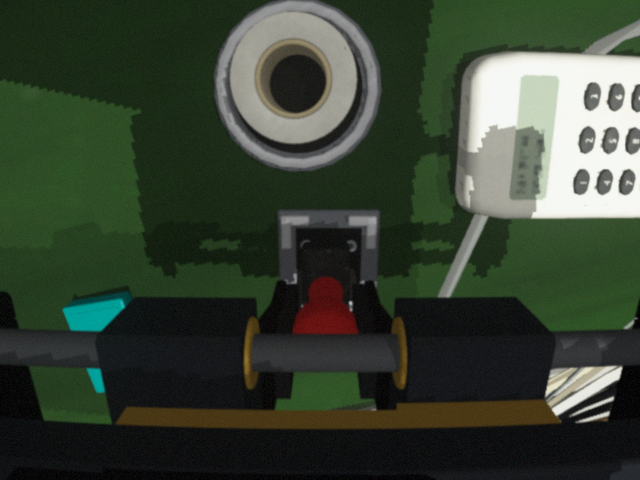

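>>> arm_command --commands '[[12,[-0.001,0.001,0.004],[0,0,0]],[12,[-0.002,0.0015,0.009],[0,0,0]],[12,[-0.002,0.0015,0.0125],[0,0,0]],[12,[-0.002,0.0015,0.0135],[0,0,0]],[12,[-0.002,0.0015,0.0135],[0,0,0]],[30,[-0.002,0.0015,0.0135],[0,0,0]],[45,[-0.002,0.0015,0.0135],[0,0,0]],[50,[-0.002,0.0015,0.0135],[0,0,0]],[50,[-0.002,0.0015,0.01],[0,0,0]],[50,[-0.002,0.0015,-0.01],[0,0,0]]]'

```text
time: 21.78
ee_pos: [0.6256, -0.1037, 0.1219]
eef_rot: [0.786, 0.618, -0.002, -0.002]
ft_force: [-0.4, -0.9, -1.0]
width: 0.0413
```

```bash
python3 go.py 0.50 0.02 0.28 0
```

```text
t 21.7833 pos [ 0.6256 -0.1037  0.1219] yaw -13.59 w 0.0413 j [-0.32  0.55  0.55  1.64 -0.32  1.06  0.08]
shift [ 0.0906 -0.152  -0.1573] turn [-0.0057  0.     -0.2372]
```

>>> arm_command --commands '[[50,[0,0,-0.03],[0,0,0]],[50,[0,0,-0.065],[0,0,0]],[50,[0.005,-0.008,-0.1],[-0.003,0,0]],[50,[0.02,-0.03,-0.13],[-0.0057,0,-0.05]],[50,[0.035,-0.06,-0.15],[-0.0057,0,-0.1]],[50,[0.05,-0.09,-0.157],[-0.0057,0,-0.15]],[50,[0.07,-0.12,-0.157],[-0.0057,0,-0.2]],[50,[0.085,-0.14,-0.157],[-0.0057,0,-0.237]],[50,[0.0906,-0.152,-0.157],[-0.0057,0,-0.237]],[50,[0.0906,-0.152,-0.157],[-0.0057,0,-0.237]]]'

```text
time: 22.62
ee_pos: [0.4993, 0.0219, 0.2822]
eef_rot: [0.706, 0.708, 0.002, 0.001]
ft_force: [0.9, 0.1, 0.1]
width: 0.0434
```

```bash
python3 go.py 0.40 0.04 0.30 0; python3 - <<'E'
from h import *
c=cam('top');save(c,'top16');c=cam('wrist');save(c,'wrist16');c=cam('scene');save(c,'scene16')
E
```

```text
t 22.6167 pos [0.4993 0.0219 0.2822] yaw 0.19 w 0.0434 j [-0.62  0.04  0.51  1.83 -0.02  1.27 -0.11]
shift [ 0.0185 -0.0992 -0.0183] turn [ 0.0053 -0.0016  0.0033]
```

View pics/top16.png

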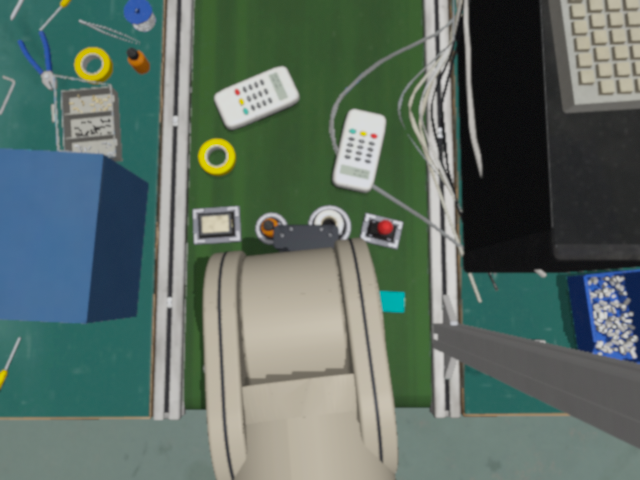

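View pics/scene16.png

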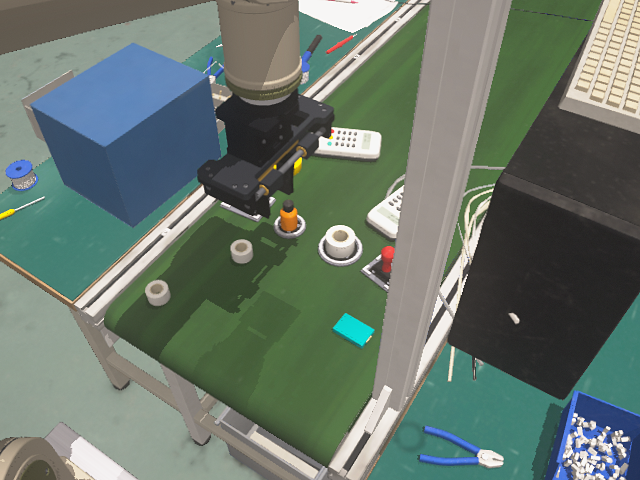

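Both views show all four parts upright in their nests. I'll draw back for a clear final measurement from the top camera.

>>> arm_command --commands '[[50,[0.004,-0.02,-0.01],[0,0,0]],[50,[0.01,-0.05,-0.018],[0,0,0]],[50,[0.016,-0.08,-0.018],[0,0,0]],[50,[0.0185,-0.095,-0.018],[0,0,0]],[50,[0.0185,-0.099,-0.018],[0,0,0]],[50,[0.0185,-0.099,-0.018],[0,0,0]],[50,[0.0185,-0.099,-0.018],[0,0,0]],[50,[0.0185,-0.099,-0.018],[0,0,0]],[50,[0.0185,-0.099,-0.018],[0,0,0]],[50,[0.0185,-0.099,-0.018],[0,0,0]]]'

```text
time: 23.6
ee_pos: [0.4024, 0.0379, 0.2989]
eef_rot: [0.708, 0.707, 0.001, 0.002]
ft_force: [-0.2, 0.5, 0.4]
width: 0.0436
```

```bash
python3 - <<'E'
from h import *
import pickle
t0=pickle.load(open('top0.pkl','rb'))['pixels'].astype(int)
c=cam('top');save(c,'top17')
print('terminal diff',np.abs(c['pixels'].astype(int)-t0)[100:195,325:390].mean(), np.abs(c['pixels'].astype(int)-t0)[60:130,210:300].mean())
H,S,V=[x.astype(int) for x in cv2.split(cv2.cvtColor(c['pixels'],cv2.COLOR_RGB2HSV))]
def f(name,mk,roi,z,n):
    m=np.zeros(mk.shape,np.uint8);u0,v0,u1,v1=roi;m[v0:v1,u0:u1]=mk[v0:v1,u0:u1]*255
    cs,_=cv2.findContours(m,cv2.RETR_EXTERNAL,cv2.CHAIN_APPROX_NONE);k=max(cs,key=cv2.contourArea)
    P=toplane(c,k.reshape(-1,2),z)[:,:2].astype(np.float32)*1000
    r=cv2.minAreaRect(P);q=cv2.minEnclosingCircle(P);print(name,'rect',np.round(r[0],1),np.round(r[1],1),round(r[2],1),'circ',np.round(q[0],1),'nest',n)
f('battery label',(S>25)&(V>140)&(H>15)&(H<35),(196,205,240,245),.015,(638.8,191))
f('roll',(V>150)&(S<60),(316,214,344,241),.034,(635.6,-10.6))
f('red',((H<8)|(H>172))&(S>150)&(V>80),(365,212,402,246),.054,(628,-104))
f('cap',(V<85)&(S<120),(262,218,278,238),.062,(632.3,93.3))
f('orange',(H>8)&(H<22)&(S>120)&(V>60),(255,212,290,245),.046,(632.3,93.3))
cv2.imwrite('pics/top17c.png',cv2.resize(c['pixels'][195:260,185:415],None,fx=3.4,fy=3.4,interpolation=cv2.INTER_CUBIC)[:,:,::-1])
c=cam('wrist');save(c,'wrist17')
E
```

```text
terminal diff 2.6704453441295546 2.592804232804233
battery label rect [639.3 192. ] [30.  47.7] 4.9 circ [638.8 192.3] nest (638.8, 191)
roll rect [632.4 -10.6] [42. 47.] 0.0 circ [637.7 -10.6] nest (635.6, -10.6)
red rect [ 628.  -103.5] [20.6 25.5] 0.0 circ [ 627.7 -103.5] nest (628, -104)
cap rect [629.3  93.2] [11.8 10. ] 0.7 circ [629.6  93.2] nest (632.3, 93.3)
orange rect [628.  91.] [30.6 30.7] 34.1 circ [628.1  90.6] nest (632.3, 93.3)
```

View pics/top17c.png

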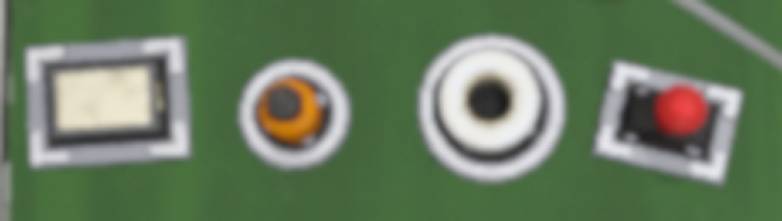

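View pics/wrist17.png

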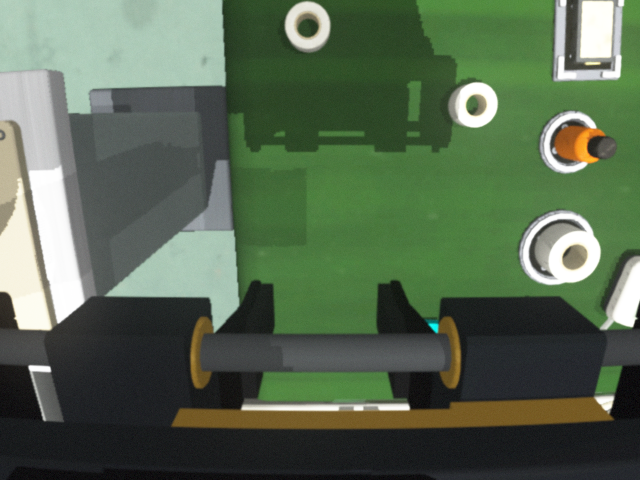

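All four parts are within about 5 mm of their nest centres and upright, the terminals haven't moved, and the gripper is clear. Handing in.

```bash
python3 - <<'E'
from bench import *
print(close_job(), read_state()['time'])
E
```

```text
the job is handed in; nothing more can be done
the job is handed in; nothing more can be done
```

I put the battery pack, date stamp, largest label roll and small bottle each into its matching nest, let go of everything and handed the job in. It took about 24 s of the 96 s allowed.

Offsets from nest centre in the final top-camera view (limit 12 mm):

| Part | Offset | Reading used |
|---|---|---|
| Battery | about 1 mm | label |
| Date stamp | under 1 mm | knob |
| Label roll | about 2–3 mm | top face |
| Small bottle | about 3–5 mm | cap and body |

- **Seating:** in the close-up the parts look upright and inside the lips. I judged floor contact from these views and the release heights, not from a direct height measurement.
- **Long sides:** the battery's label measured within about 1° of its nest. The stamp I only judged by eye, and it looked aligned.
- **Terminals:** the image areas around both look unchanged.
- **Disagreements:** the scene camera read about 6–10 mm off from the other two, so I left it out of the measurements. The wrist and top cameras differed by 1–3 mm. An earlier wrist view put the battery about 2.4 mm off centre instead of 1 mm.

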